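# Stack the cheese tray on its crate and click it home

## Task

Carry the cheese tray by its loose wire handle onto the matching crate beside it, feel its four corner lugs into the crate's sockets without forcing, then press it gently down until both spring catches snap over its end ledges and it sits flush, locked for carrying. Keep both pieces of cheese in the tray and do not shove the crate or knock the things standing round about.

Things in the scene. Friction and masses are not known exactly. Their poses are not given: they have to be found in the camera images.
- tray: Upper tray, plain grey plastic, open top, 176 (x) x 136 (y) x 48 mm, walls 3 mm, 0.5 to 0.75 kg with handle and cheeses; which end is heavier varies. Origin: centre of its floor's underside, 18 mm above the worktop at the start as it stands on its lugs; x along its length, y across, z up. Home, its origin lies 75 mm above the crate's origin, x along the crate's x, either way round.
- tray_lug (a point): Tip of the tray's lug at its +x +y corner. Four equal round lugs stand below the floor at x = +-83, y = +-46 mm of the tray: 18 mm long, 14 mm across, tapering over the last 6 mm to 10 mm across at the tip.
- tray_ledge (a point): Middle of the tray's +x end ledge, at its top outer edge (x = 94, z = 5 mm of the tray). A ledge 110 mm long and 5 mm high runs along the foot of each x end wall; the spring catches snap over it.
- handle_grip (a point): Centre of the black grip bar of the tray's wire handle: 90 mm along the tray's y, 16 mm wide (x), 18 mm high; 118 mm above the tray's origin when upright. Wire legs run down at y = +-82 mm to pins 36 mm above the origin. It is loose: slips +-8 mm along the tray's y and rocks +-0.08 rad about it, stiff otherwise. So a carried tray hangs heavy end down and shifts unseen along its y.
- crate: Lower crate, same grey plastic, 190 (x) x 160 (y) mm, long sides 56 mm high, loose on the worktop, about 1.4 kg with the cheese in it. Origin: centre of its underside; x along its length, y across, z up. Each x end carries a flat rail on top, 75 mm high, from x = 71 to 95 mm (and -71 to -95), along the full 160 mm of y, with two sockets in it.
- crate_socket (a point): Centre of the mouth of the crate's socket at its +x +y corner. Four square sockets at x = +-83, y = +-46 mm of the crate, 17 x 17 mm, 20 mm deep. With the lug tips on the rails beside the sockets the tray's origin is 93 mm above the crate's; it can be slid along the crate's y on the rails until all four lugs drop in (smooth plastic, slides easily); then 1.5 mm play all round.
- catch_a (a joint): Sprung steel catch at the middle of the crate's +x end, 26 mm wide, top 97 mm above the crate's origin; 0 = at rest, grows to 7 mm pushed outward. The tray's ledge meets its slanting lead-in with the lugs 2 to 5 mm deep and pushes it 4 mm out; with the tray home its lip snaps back to 0 over the ledge. Passing both takes about 10 to 20 N, the tray's weight included.
- catch_b (a joint): The same sprung catch at the middle of the crate's -x end.
- cut_wedge: Ridged grey-brown wedge of cheese lying in the tray, 96x55x55 mm; origin at the centre of its underside.
- cut_small: Small yellow block of cheese lying in the tray, 41x56x31 mm; origin at the centre of its underside.
- mustard_jar: Bystander: jar with a red lid, 62 mm across, 86 mm high; origin at the centre of its underside.
- tape_roll: Bystander: roll of paper tape lying flat, 73 mm across, 19 mm high; origin at the centre of its underside.
- tag_stand: Bystander: blank price card on a steel puck, 29x68x85 mm; origin at the centre of its underside.
- marker: Bystander: black marker lying down, 130 mm long; origin at the centre of its underside.
Not all that is in view belongs to the job. There is more than one size of the cut_small; the job needs the largest.

How it is judged:
On the way, in this order (a step that is already met when the one before it is completed fails the run):
1. the tray has been lifted clear of the worktop (height (world z) of tray above 0.06 m), for 0.2 s.
2. all four lugs are in the sockets (x of tray in the frame of crate between -0.004 and 0.004 m and y of tray in the frame of crate between -0.004 and 0.004 m and z of tray in the frame of crate between 0.07 and 0.0905 m and angle between the x axis of tray and the x axis of crate, either way round below 0.05 rad), for 0.1 s.
At the end, for the whole second after the job is handed in: The tray sits home on the crate: centred within 3.5 mm in x and y, origin 71 to 77 mm above the crate's, in line within 2 degrees, level; both spring catches at rest (under 1.5 mm) over its ledges; both cheeses in the tray; crate flat on the worktop; all at rest (x of tray in the frame of crate between -0.0035 and 0.0035 m and y of tray in the frame of crate between -0.0035 and 0.0035 m and z of tray in the frame of crate between 0.071 and 0.0772 m and angle between the x axis of tray and the x axis of crate, either way round below 0.035 rad and angle between tray's own z axis and vertical below 0.03 rad and value of joint each of catch_a, catch_b below 0.0015 m and linear speed of each of tray, crate below 0.01 m/s and angle between crate's own z axis and vertical below 0.02 rad and height (world z) of crate below 0.005 m and horizontal distance between each of cut_wedge, cut_small and tray below 0.085 m and z of cut_wedge in the frame of tray between -0.005 and 0.07 m and z of cut_small in the frame of tray between -0.005 and 0.07 m); the robot touches nothing.
It fails at once if the tray is jammed onto the crate with more than 40 N (contact force between tray and crate above 40 N).
It fails at once if the crate is shoved more than 30 mm (distance of crate from where it was at the start of the episode above 0.03 m).
It fails at once if a bystander (jar, tape roll, price card, marker) is moved more than 20 mm (distance of any of mustard_jar, tape_roll, tag_stand, marker from where it was at the start of the episode above 0.02 m).
It fails at once if the tray is tipped more than 20 degrees (angle between tray's own z axis and vertical above 0.35 rad).
It also fails if it takes over 72 s, if anything falls off the work surface, if the arm or the gripper's body presses on something with over 40 N, if the wrist force passes 120 N, or if a joint passes its speed limit or range.

## Robot

A 6-joint arm with a two-finger parallel gripper is mounted at the origin on a cart in front of the work surface, level with it; the furniture and walls round the work are solid. World frame = base frame: x ahead of the robot, y to its left, z up, the work surface at z = 0. Lengths are in m, angles in rad, forces in N, time in s.
With the tool pointing down it reaches from about 0.375 to 0.9 m from the base axis. Payload 3.1 kg.
Tool frame: the origin (TCP) lies at the very end of the fingers, on their centre line; the grasp point (between the pads) lies 19 mm behind it (manip.pinch_z is the distance from the TCP to the grasp point, in m); z points along the fingers, y is the direction in which the jaws open and shut (so a half turn about z gives the same grasp; the last joint's range is limited). The gripper opens to 85 mm and grips with 20 to 120 N. Pads are 22 mm wide; open, the fingers measure 114 mm over their backs; the gripper's body (76 mm by 85 mm) begins 54 mm behind the grasp point. The pads swing forward as they close: fully open they stand 13 mm farther back than shut.
Start: joints at [-1.423, 0.527, 1.433, -0, 1.181, -0.178], TCP at [0.2, -0.592, 0.209] pointing down, gripper open.
Joint ranges: [-3.08, 3.08], [-0.75, 2.2], [0.22, 2.44], [-1.43, 4.57], [0, 2.65], [-2.85, 2.85]. Speed limits (rad/s): [2.79, 2.79, 3.14, 3.14, 3.14, 3.14].

## Interface

Orientations are given as a unit quaternion [x, y, z, w].
In Python, from station import manip gives the robot as it stands.
- The arm moves only by the tool drive_tool, never from a script. Its argument "increments" is a list of rows, each a list of 7 numbers: the closure in counts, from 0 (fully open) to 255 (shut), then the shift along the tool's x, y, z in cm, then the turn, a rotation vector about the tool's x, y, z in rad. A call has 1 to 20 rows; each row is the pose to reach, as a shift and turn from the pose commanded when the call began, along the tool's axes at that moment; what a row does not reach only later rows make up. A row lasts 1/10 s, in which the tool goes at most 50 mm and 8.59 degrees, less where a joint would pass 70% of its speed; a pose out of reach is approached as far as the arm can. A call with a gripper value outside its range is refused whole. The fingers move at their own pace and stop on an object; "force" is the grip in N (left out, the last holds). Time passes only in rows, so rows that repeat a pose let the fingers close. It gives the time, the measured TCP pose, the force and the opening at its end, in the units of the state.
- manip.sense(): the state, without advancing time (a new reading comes with each control period).
- manip.snapshot(name): name is "scene" or "top"; returns the picture (400x640x3 uint8, red, green, blue); there is no depth.
- manip.camera_model(name): a dict with "mtx" (3x3 intrinsics, pixels), "cam_to_world" (4x4, takes a point from camera to world coordinates). Camera axes: x right, y down, z forward; pixel columns grow to the right and rows downward; lengths in m; the calibration is good to about 2 mm. A picture is of the moment at which its call begins. camera_model takes no time and is no camera call.
- manip.sign_off(): hands the job in, once; it reports no verdict.
The state is a dict: "t": time; "q": joint angles; "qd": joint speeds; "tau": joint torques, N m; "tcp_pos": TCP position; "tool_rot": TCP orientation; "force": force on the tool from outside, world axes, zero at the start; "ft_torque": the same for the moment, N m; "finger_gap": opening from 0.0 (shut) to 1.0 (fully open).
Only numpy, scipy, OpenCV 4.12 (cv2) and the standard library are available. Lean on these libraries where they do the work, as an engineer would, in place of code of your own. Each camera call takes 0.05 s, during which the arm holds its last target. There are 200 camera calls.

## Working session

There is one attempt and no reset: what is moved stays moved. The work goes in short steps, Python scripts to look and compute and a tool call to move; the robot and the scene stay as the last step left them, time stands still between calls to the robot, and variables do not carry over. Pictures are saved under pics/ and viewed, about 8 in all and at most 12, crops included, and the job is handed in when it is done.

Besides the shell and the picture viewer there is one more tool, called as name(argument=value, ...), one argument or row to a line, values as JSON. drive_tool: Moves the arm, as the interface text tells. Its arguments: {"type":"object","properties":{"increments":{"type":"array","items":{"type":"array","items":{"type":"number"}}},"force":{"type":"number"}},"required":["increments"]}

```bash
ls; mkdir -p pics
python3 - <<'E'
from station import manip
import cv2,numpy as np
for n in ("scene","top"):
    im=manip.snapshot(n); cv2.imwrite(f"pics/{n}0.png",im[:,:,::-1])
    c=manip.camera_model(n); print(n,np.round(c["mtx"],1).tolist(),np.round(c["cam_to_world"],3).tolist())
print(manip.sense())
E
```

```text
pics
scene [[447.5, 0.0, 327.6], [0.0, 447.5, 198.8], [0.0, 0.0, 1.0]] [[-0.49, -0.59, 0.642, -0.282], [-0.872, 0.328, -0.364, 0.595], [0.004, -0.738, -0.675, 0.99], [0.0, 0.0, 0.0, 1.0]]
top [[503.4, 0.0, 318.3], [0.0, 503.4, 201.1], [0.0, 0.0, 1.0]] [[0.021, -0.992, 0.128, 0.319], [-1.0, -0.022, -0.001, 0.143], [0.004, -0.128, -0.992, 1.718], [0.0, 0.0, 0.0, 1.0]]
{'t': 0.1, 'q': array([-1.42347780e+00,  5.28381560e-01,  1.43378174e+00, -3.82721981e-05,
        1.18142737e+00, -1.78515870e-01]), 'qd': array([ 8.30312482e-04, -3.60626435e-04, -1.26159883e-03, -2.99928456e-03,
        6.22191556e-04,  7.98066773e-05]), 'tau': array([ 2.24289681e-05, -4.43305564e+01, -1.78586680e+01, -1.75309469e-04,
        3.89812281e-03,  1.74514423e-05]), 'tcp_pos': array([ 0.19996535, -0.59140866,  0.20852399]), 'tool_rot': array([ 9.86756647e-01,  1.62204567e-01, -2.11177711e-06, -9.99161055e-04]), 'force': array([-0.18876622,  0.14804197,  0.09883774]), 'ft_torque': array([-0.01836134, -0.05220715,  0.04379212]), 'finger_gap': 0.9983485788970006}
```

View pics/top0.png

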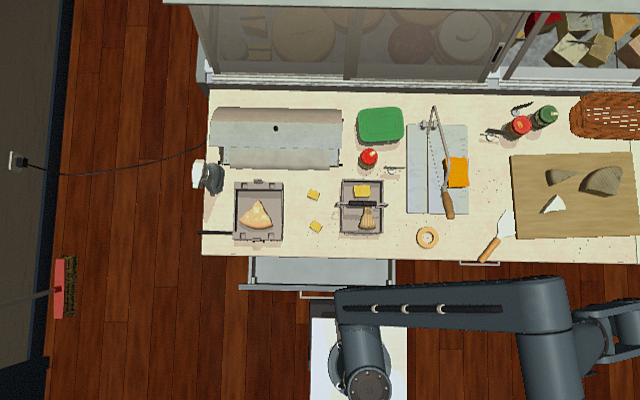

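View pics/scene0.png

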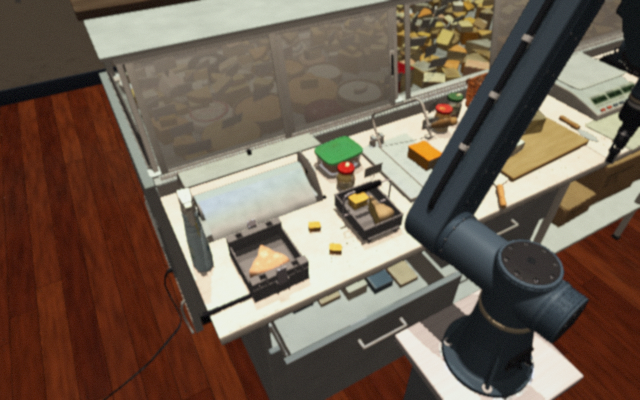

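The top view shows the tray at about (362,206) with its black grip bar running across the picture, and the crate at (259,212). The jar is at (368,157) and the tape at (427,237). I'll enlarge both pieces.

Run:
```python
import cv2,numpy as np
a=cv2.imread("pics/top0.png")
c=cv2.resize(a[170:250,225:291],None,fx=6,fy=6,interpolation=cv2.INTER_CUBIC)
d=cv2.resize(a[170:250,332:398],None,fx=6,fy=6,interpolation=cv2.INTER_CUBIC)
cv2.imwrite("pics/crop1.png",np.hstack([c,d]))
```

```text
(no output)
```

View pics/crop1.png

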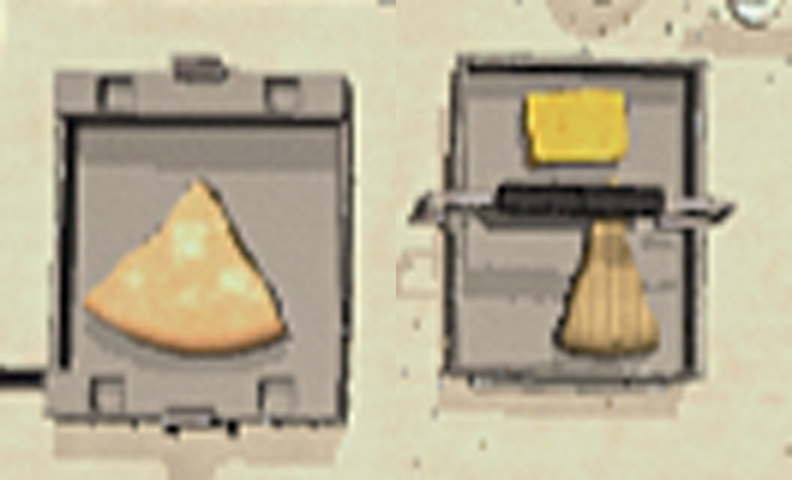

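The crop shows the crate's socket centres at crop pixels (117,94), (283,94), (108,394) and (278,394). The tray rim corners are at (459,60), (705,65), (447,377) and (700,380), and the grip bar runs from (498,198) to (664,201).

```bash
cat > h.py <<'E'
from station import manip
import cv2,numpy as np
from scipy.optimize import least_squares
from scipy.spatial.transform import Rotation as R
def proj(n,P):
    c=manip.camera_model(n); T=np.linalg.inv(c["cam_to_world"]); p=np.atleast_2d(P)@T[:3,:3].T+T[:3,3]
    u=p@c["mtx"].T; return u[:,:2]/u[:,2:]
def ray(n,uv,z):
    c=manip.camera_model(n); T=np.array(c["cam_to_world"]); d=T[:3,:3]@np.linalg.solve(c["mtx"],[*uv,1])
    return T[:3,3]+d*(z-T[2,3])/d[2]
def fit(n,uv,loc,z,x0):
    loc=np.array(loc,float); uv=np.array(uv,float)
    def w(p): 
        c,s=np.cos(p[2]),np.sin(p[2]); return np.c_[p[0]+c*loc[:,0]-s*loc[:,1],p[1]+s*loc[:,0]+c*loc[:,1],np.full(len(loc),z)]
    r=least_squares(lambda p:(proj(n,w(p))-uv).ravel(),x0); return r.x,r.fun.round(2)
E
python3 - <<'E'
from h import *
cr=lambda p,x0:[(p0+.5)/6-.5+x0 if False else (p0)/6+x0 for p0 in p]
o=lambda L,ox:[[u/6+ox,v/6+170] for u,v in L]
cru=o([(117,94),(283,94),(108,394),(278,394)],225)
print("crate",fit("top",cru,[[.083,.046],[.083,-.046],[-.083,.046],[-.083,-.046]],.075,[.6,.3,0]))
tr=o([(459-396,60),(705-396,65),(447-396,377),(700-396,380)],332)
print("tray",fit("top",tr,[[.088,.068],[.088,-.068],[-.088,.068],[-.088,-.068]],.066,[.6,0,0]))
b=o([(498-396,198),(664-396,201)],332)
print("bar",[ray("top",q,.142).round(4) for q in b])
for nm,uv,z in [("jar",(368,157),.086),("tape",(427,237),.019),("card",(392,171),.05),("markerL",(198,233),.01),("markerR",(233,233),.01),("greybox",(338,165),.0)]: print(nm,ray("top",uv,z).round(3))
s=manip.sense(); print(s["tcp_pos"],R.from_quat(s["tool_rot"]).as_matrix().round(3))
E
```

```text
crate (array([0.4957334 , 0.3393699 , 0.01549495]), array([-0.15, -0.24,  0.05, -0.06,  0.1 ,  0.06, -0.01,  0.23]))
tray (array([ 0.51725562, -0.00433167, -0.00836234]), array([-0.15, -0.29, -0.29,  0.09,  0.59, -0.27, -0.16,  0.47]))
bar [array([0.5186, 0.0445, 0.142 ]), array([ 0.5189, -0.0428,  0.142 ])]
jar [ 0.68  -0.02   0.086]
tape [ 0.424 -0.228  0.019]
card [ 0.642 -0.105  0.05 ]
markerL [0.422 0.547 0.01 ]
markerR [0.424 0.428 0.01 ]
greybox [0.669 0.076 0.   ]
[ 0.19996535 -0.59140866  0.20852399] [[ 0.947  0.32  -0.   ]
 [ 0.32  -0.947  0.002]
 [ 0.    -0.002 -1.   ]]
```

```bash
cat >> h.py <<'E'
def row(tgt,yaw):  # yaw: world angle of tool y axis; prints shift cm + rotvec in current tool frame
    s=manip.sense(); Rc=R.from_quat(s["tool_rot"]); c,sn=np.cos(yaw),np.sin(yaw)
    Rt=R.from_matrix(np.array([[-sn,c,0],[c,sn,0],[0,0,-1]]))
    d=Rc.inv().apply(np.array(tgt)-s["tcp_pos"])*100
    print(d.round(2).tolist(),(Rc.inv()*Rt).as_rotvec().round(4).tolist())
E
python3 - <<'E'
from h import *
row([.2,-.592,.30],-1.244); row([.5187,.001,.26],-.008)
E
```

```text
[-0.01, 0.04, -9.15] [-0.002, -0.0003, -0.0009]
[49.16, -45.93, -5.04] [-0.0015, -0.0015, -1.2369]
```

drive_tool(
  increments=[
    [0, 0, 0, -5, 0, 0, 0],
    [0, 0, 0, -9.2, 0, 0, 0],
    [0, 3.5, -3.3, -9.2, 0, 0, -0.1],
    [0, 7, -6.6, -9.2, 0, 0, -0.2],
    [0, 10.5, -9.9, -9.2, 0, 0, -0.3],
    [0, 14, -13.1, -9.2, 0, 0, -0.4],
    [0, 17.5, -16.4, -9.2, 0, 0, -0.5],
    [0, 21, -19.6, -9.2, 0, 0, -0.6],
    [0, 24.5, -22.9, -9.2, 0, 0, -0.7],
    [0, 28, -26.2, -9.2, 0, 0, -0.8],
    [0, 31.5, -29.4, -9.2, 0, 0, -0.9],
    [0, 35, -32.7, -9, -0.001, -0.001, -1.0],
    [0, 38.5, -36, -8, -0.001, -0.001, -1.1],
    [0, 42, -39.2, -7, -0.001, -0.001, -1.2],
    [0, 45.5, -42.5, -6, -0.0015, -0.0015, -1.237],
    [0, 48, -44.8, -5, -0.0015, -0.0015, -1.237],
    [0, 49.16, -45.93, -5, -0.0015, -0.0015, -1.237],
    [0, 49.16, -45.93, -5, -0.0015, -0.0015, -1.237],
    [0, 49.16, -45.93, -5, -0.0015, -0.0015, -1.237],
    [0, 49.16, -45.93, -5, -0.0015, -0.0015, -1.237],
  ],
)

```text
t: 2.1
tcp_pos: [0.5184, -0.0005, 0.2594]
tool_rot: [0.71, 0.704, -0.001, 0.001]
force: [0.3, 0.2, -0.7]
finger_gap: 1.001
```

Run:
```python
from h import *
s=manip.sense(); print(s["t"],s["tcp_pos"].round(4),s["force"].round(2),R.from_quat(s["tool_rot"]).as_matrix().round(3)); row([.5187,.001,.117],-.008)
im=manip.snapshot("scene")[:,:,::-1]
cv2.imwrite("pics/s1.png",cv2.resize(im[130:310,220:440],None,fx=3.5,fy=3.5,interpolation=cv2.INTER_CUBIC)[:600])
print(proj("scene",[[.5187,.046,.136],[.5187,-.044,.136],[.5187,.001,.136]]).round(1))
```

```text
2.1 [ 5.184e-01 -5.000e-04  2.594e-01] [ 0.27  0.19 -0.65] [[ 0.009  1.    -0.   ]
 [ 1.    -0.009 -0.002]
 [-0.002 -0.    -1.   ]]
[0.18, 0.03, 14.24] [-0.0, 0.0023, -0.001]
[[355.9 191.2]
 [381.8 181.4]
 [369.  186.2]]
```

View pics/s1.png

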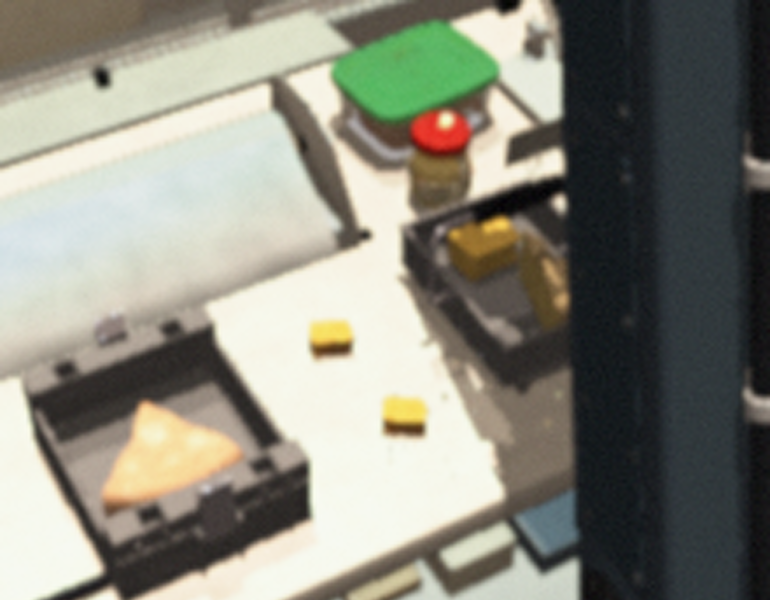

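The arm hides part of the tray, but the bar's left end at crop (480,215) matches the prediction. The crate sockets appear at crop (173,328), (66,370), (262,466) and (150,513), which gives an independent crate check. Now I'll lower onto the bar and grip it.

drive_tool(
  increments=[
    [0, 0.1, 0, 3, 0, 0.002, 0],
    [0, 0.2, 0, 6, 0, 0.002, 0],
    [0, 0.2, 0, 9, 0, 0.002, 0],
    [0, 0.2, 0, 11, 0, 0.002, 0],
    [0, 0.2, 0, 12.5, 0, 0.002, 0],
    [0, 0.2, 0, 13.5, 0, 0.002, 0],
    [0, 0.2, 0, 14.2, 0, 0.002, 0],
    [0, 0.2, 0, 14.2, 0, 0.002, 0],
    [0, 0.2, 0, 14.2, 0, 0.002, 0],
  ],
)

```text
t: 3.05
tcp_pos: [0.5193, 0.0018, 0.1179]
tool_rot: [0.71, 0.704, 0.0, 0.001]
force: [-0.1, 0.2, -0.3]
finger_gap: 0.999
```

Run:
```python
from h import *
uv=[(220+u/3.5,130+v/3.5) for u,v in [(66,370),(173,328),(150,513),(262,466)]]
print(fit("scene",uv,[[.083,.046],[.083,-.046],[-.083,.046],[-.083,-.046]],.075,[.5,.34,0]))
s=manip.sense(); print(s["tcp_pos"],s["force"])
```

```text
(array([0.49465738, 0.34322077, 0.00363985]), array([-0.03, -0.51, -0.23, -0.12, -0.09,  0.47,  0.34,  0.03]))
[0.51933295 0.00179247 0.11794977] [-0.13959403  0.16758901 -0.27985453]
```

drive_tool(
  increments=[
    [255, 0, 0, 0, 0, 0, 0],
    [255, 0, 0, 0, 0, 0, 0],
    [255, 0, 0, 0, 0, 0, 0],
    [255, 0, 0, 0, 0, 0, 0],
    [255, 0, 0, 0, 0, 0, 0],
    [255, 0, 0, 0, 0, 0, 0],
    [255, 0, 0, 0, 0, 0, 0],
    [255, 0, 0, 0, 0, 0, 0],
    [255, 0, 0, 0, 0, 0, 0],
    [255, 0, 0, 0, 0, 0, 0],
  ],
  force=80,
)

```text
t: 4.05
tcp_pos: [0.5193, 0.002, 0.1179]
tool_rot: [0.71, 0.704, 0.0, 0.001]
force: [0.0, 0.2, 5.5]
finger_gap: 0.153
```

drive_tool(
  increments=[
    [255, 0, 0, -0.3, 0, 0, 0],
    [255, 0, 0, -0.7, 0, 0, 0],
    [255, 0, 0, -1.2, 0, 0, 0],
    [255, 0, 0, -2, 0, 0, 0],
    [255, 0, 0, -3, 0, 0, 0],
    [255, 0, 0, -4, 0, 0, 0],
    [255, 0, 0, -5, 0, 0, 0],
    [255, 0, 0, -6, 0, 0, 0],
    [255, 0, 0, -7.5, 0, 0, 0],
    [255, 0, 0, -9, 0, 0, 0],
    [255, 0, 0, -10.5, 0, 0, 0],
    [255, 0, 0, -11.5, 0, 0, 0],
    [255, 0, 0, -12, 0, 0, 0],
    [255, 0, 0, -12, 0, 0, 0],
    [255, 0, 0, -12, 0, 0, 0],
    [255, 0, 0, -12, 0, 0, 0],
  ],
)

```text
t: 5.65
tcp_pos: [0.5181, 0.0022, 0.2366]
tool_rot: [0.71, 0.704, -0.0, -0.001]
force: [-0.4, -0.1, -6.5]
finger_gap: 0.147
```

Run:
```python
from h import *
s=manip.sense(); print(s["t"],s["tcp_pos"].round(4),s["force"].round(2),s["ft_torque"].round(2),s["finger_gap"]); row([.5190,.002,.24],.005);row([.5,.341,.24],.0125)
```

```text
5.65 [0.5181 0.0022 0.2366] [-0.35 -0.1  -6.52] [ 0.09 -0.03  0.02] 0.1470622571105408
[-0.02, 0.09, -0.34] [-0.0017, -0.0005, -0.013]
[33.86, -2.09, -0.32] [-0.0017, -0.0005, -0.0205]
```

drive_tool(
  increments=[
    [255, 0.4, 0, -0.3, 0, 0, 0],
    [255, 1.2, -0.1, -0.3, 0, 0, -0.001],
    [255, 2.4, -0.2, -0.3, 0, 0, -0.002],
    [255, 4.0, -0.3, -0.3, 0, 0, -0.003],
    [255, 6.0, -0.4, -0.3, 0, 0, -0.004],
    [255, 8.2, -0.6, -0.3, 0, 0, -0.006],
    [255, 10.5, -0.8, -0.3, 0, 0, -0.008],
    [255, 12.8, -0.9, -0.3, 0, 0, -0.009],
    [255, 15.1, -1.1, -0.3, 0, 0, -0.01],
    [255, 17.4, -1.3, -0.3, 0, 0, -0.012],
    [255, 19.7, -1.4, -0.3, 0, 0, -0.013],
    [255, 22.0, -1.6, -0.3, 0, 0, -0.015],
    [255, 24.3, -1.8, -0.3, 0, 0, -0.016],
    [255, 26.6, -1.9, -0.3, 0, 0, -0.017],
    [255, 28.8, -2.1, -0.3, 0, 0, -0.018],
    [255, 30.8, -2.2, -0.3, -0.001, 0, -0.02],
    [255, 32.3, -2.3, -0.3, -0.001, 0, -0.02],
    [255, 33.3, -2.4, -0.3, -0.001, 0, -0.02],
    [255, 33.9, -2.4, -0.3, -0.0017, 0, -0.02],
    [255, 33.9, -2.4, -0.3, -0.0017, 0, -0.02],
  ],
)

```text
t: 7.65
tcp_pos: [0.4974, 0.3417, 0.2402]
tool_rot: [0.703, 0.712, 0.001, 0.001]
force: [0.3, 0.1, -7.7]
finger_gap: 0.15
```

drive_tool(
  increments=[
    [255, 0, 0, 0, 0, 0, 0],
    [255, 0, 0, 0, 0, 0, 0],
    [255, 0, 0, 0, 0, 0, 0],
    [255, 0, 0, 0, 0, 0, 0],
    [255, 0, 0, 0, 0, 0, 0],
  ],
)

```text
t: 8.15
tcp_pos: [0.4977, 0.341, 0.2405]
tool_rot: [0.703, 0.711, 0.001, 0.001]
force: [0.6, 0.5, -6.3]
finger_gap: 0.148
```

Run:
```python
from h import *
s=manip.sense(); print(s["t"],s["tcp_pos"].round(4),s["force"].round(2),s["ft_torque"].round(2),s["finger_gap"],R.from_quat(s["tool_rot"]).as_matrix().round(3))
t=manip.snapshot("top")[:,:,::-1]; c=manip.snapshot("scene")[:,:,::-1]
cv2.imwrite("pics/top2.png",t);cv2.imwrite("pics/scene2.png",c)
a=cv2.resize(t[160:250,220:300],None,fx=5,fy=5,interpolation=cv2.INTER_CUBIC)
b=cv2.resize(c[190:302,215:315],None,fx=4,fy=4,interpolation=cv2.INTER_CUBIC)[:450]
print(a.shape,b.shape); b=cv2.copyMakeBorder(b,0,450-b.shape[0],0,0,0); cv2.imwrite("pics/crop2.png",np.hstack([a,b]))
```

```text
8.15 [0.4977 0.341  0.2405] [ 0.59  0.54 -6.25] [-0.03 -0.02  0.04] 0.14821884191355747 [[-0.011  1.     0.002]
 [ 1.     0.011  0.   ]
 [ 0.     0.002 -1.   ]]
(450, 400, 3) (448, 400, 3)
```

View pics/crop2.png

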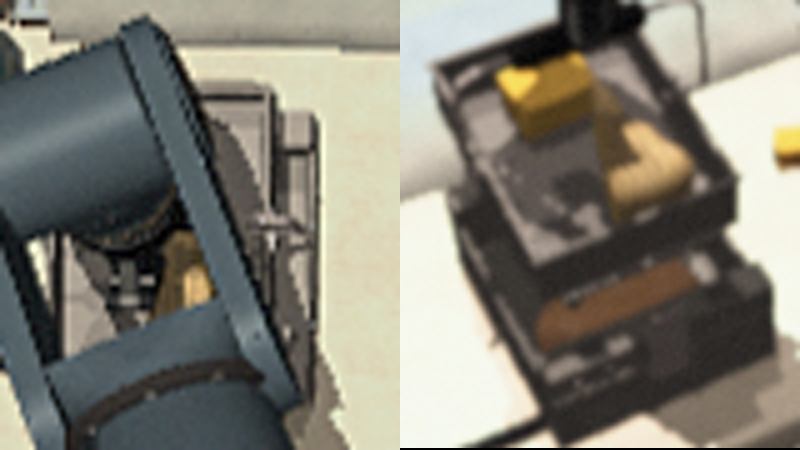

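Both cheeses are in the tray, which is hanging above the crate. I'll enlarge the scene view with the contrast raised to measure the hanging pose.

Run:
```python
import cv2,numpy as np
c=cv2.imread("pics/scene2.png")[198:272,218:316]
c=(255*(c/255.)**.5).astype(np.uint8)
cv2.imwrite("pics/crop3.png",cv2.resize(c,None,fx=8,fy=8,interpolation=cv2.INTER_CUBIC))
```

```text
(no output)
```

View pics/crop3.png

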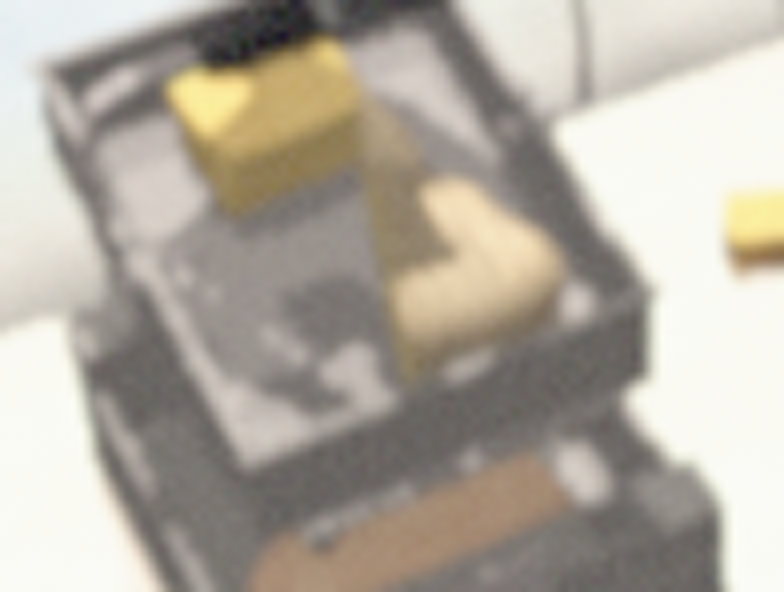

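The scene crop shows tray rim corners +x+y at (42,62), −x+y at (242,470) and −x−y at (652,285). Next I'll fit the hanging pose.

Run:
```python
from h import *
uv=np.array([(218+u/8,198+v/8) for u,v in [(42,62),(242,470),(652,285)]])
L=np.array([[.088,.068,.048],[-.088,.068,.048],[-.088,-.068,.048]])-[0,0,.036]
def P(p,z=.1766): return R.from_euler("ZY",[p[2],p[3]]).apply(L)+[p[0],p[1],z]
for z in (.1746,.1766,.1786):
    r=least_squares(lambda p:(proj("scene",P(p,z))-uv).ravel(),[.4977,.341,.01,0]); p=r.x
    o=R.from_euler("ZY",[p[2],p[3]]).apply([0,0,-.036])+[p[0],p[1],z]
    print(z,p.round(4),r.fun.round(2),"origin",o.round(4))
# baseline check: same camera, at-start tray & crate in scene0 : crate corners refit using rail pts
```

```text
0.1746 [ 0.4966  0.3482 -0.0024 -0.0904] [-0.87  0.11  0.23 -1.34  0.58  1.25] origin [0.4998 0.3482 0.1387]
0.1766 [ 0.4946  0.3487 -0.0035 -0.0874] [-0.9   0.1   0.17 -1.34  0.69  1.24] origin [0.4978 0.3487 0.1407]
0.1786 [ 0.4927  0.3493 -0.0045 -0.0844] [-0.94  0.1   0.1  -1.33  0.79  1.23] origin [0.4957 0.3492 0.1427]
```

drive_tool(
  increments=[
    [255, 0, 0.05, 0.2, 0.01, 0, 0],
    [255, 0, 0.1, 0.6, 0.025, 0, 0],
    [255, 0, 0.2, 1.2, 0.04, 0, 0],
    [255, 0, 0.28, 1.8, 0.055, 0, 0],
    [255, 0, 0.28, 2.4, 0.072, 0, 0],
    [255, 0, 0.28, 3.0, 0.072, 0, 0],
    [255, 0, 0.28, 3.5, 0.072, 0, 0],
    [255, 0, 0.28, 3.8, 0.072, 0, 0],
    [255, 0, 0.28, 4.0, 0.072, 0, 0],
    [255, 0, 0.28, 4.0, 0.072, 0, 0],
    [255, 0, 0.28, 4.0, 0.072, 0, 0],
  ],
)

```text
t: 9.35
tcp_pos: [0.5005, 0.3414, 0.2007]
tool_rot: [0.702, 0.711, -0.025, -0.024]
force: [0.9, -0.5, -5.4]
finger_gap: 0.15
```

```bash
cat >> h.py <<'E'
def st():
    s=manip.sense(); M=R.from_quat(s["tool_rot"]).as_matrix()
    print("t",s["t"],"tcp",s["tcp_pos"].round(4),"F",s["force"].round(2),"T",s["ft_torque"].round(2),"gap",round(s["finger_gap"],3),"z",M[:,2].round(3),"yaw",round(float(np.arctan2(M[1,1],M[0,1])),4),
     "pins",(s["tcp_pos"]-.064*M[:,2]*-1).round(4))
E
python3 - <<'E'
from h import *
st()
c=manip.snapshot("scene")[195:275,215:315,::-1]
c=(255*(c/255.)**.5).astype(np.uint8)
cv2.imwrite("pics/crop4.png",cv2.resize(c,None,fx=7,fy=7,interpolation=cv2.INTER_CUBIC))
E
```

```text
t 9.35 tcp [0.5005 0.3414 0.2007] F [ 0.87 -0.47 -5.4 ] T [ 0.01 -0.2  -0.02] gap 0.15 z [-0.069 -0.001 -0.998] yaw 0.0121 pins [0.4961 0.3414 0.1369]
```

View pics/crop4.png

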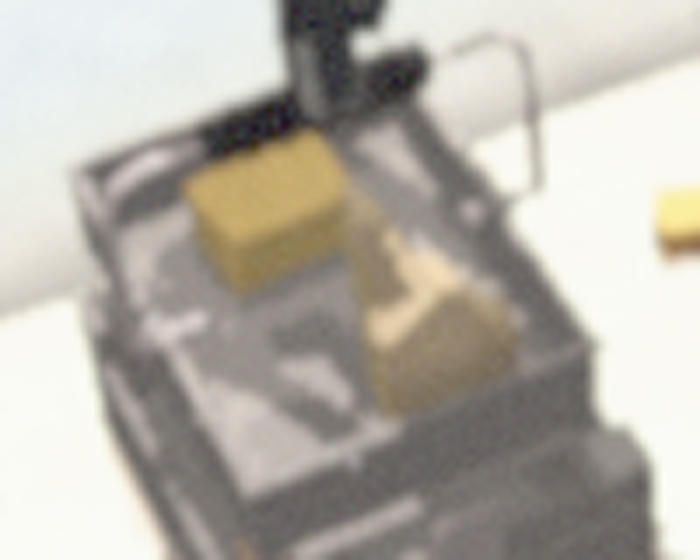

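Rim corners are now at (80,178), (245,497) and (590,350) in the crop. The tray looks roughly level just over the rails, with both cheeses still inside.

Run:
```python
from h import *
uv=np.array([(215+u/7,195+v/7) for u,v in [(80,178),(245,497),(590,350)]])
L=np.array([[.088,.068,.048],[-.088,.068,.048],[-.088,-.068,.048]])-[0,0,.036]
def P(p,z): return R.from_euler("ZY",[p[2],p[3]]).apply(L)+[p[0],p[1],z]
for z in (.134,.136):
    r=least_squares(lambda p:(proj("scene",P(p,z))-uv).ravel(),[.4977,.341,.01,0]); p=r.x
    o=R.from_euler("ZY",[p[2],p[3]]).apply([0,0,-.036])+[p[0],p[1],z]
    print(z,p.round(4),r.fun.round(2),"origin",o.round(4))
row([.5005,.3414,.1937],.0121)
```

```text
0.134 [ 0.4903  0.3498 -0.0195  0.0201] [-0.72 -0.   -0.6  -0.54  1.3   0.41] origin [0.4895 0.3498 0.098 ]
0.136 [ 0.4884  0.3503 -0.0205  0.0226] [-0.74 -0.01 -0.66 -0.54  1.4   0.4 ] origin [0.4876 0.3503 0.1   ]
[-0.01, 0.04, 0.71] [-0.0692, -0.0003, 0.0]
```

drive_tool(
  increments=[
    [255, 0, 0, 0.15, 0, 0, 0],
    [255, 0, 0, 0.3, 0, 0, 0],
    [255, 0, 0, 0.4, 0, 0, 0],
    [255, 0, 0, 0.5, 0, 0, 0],
    [255, 0, 0, 0.5, 0, 0, 0],
  ],
)

```text
t: 9.9
tcp_pos: [0.5, 0.3413, 0.1953]
tool_rot: [0.702, 0.711, -0.025, -0.025]
force: [0.1, -0.8, -6.5]
finger_gap: 0.143
```

drive_tool(
  increments=[
    [255, 0, 0, 0.1, 0, 0, 0],
    [255, 0, 0, 0.2, 0, 0, 0],
    [255, 0, 0, 0.2, 0, 0, 0],
  ],
)

```text
t: 10.2
tcp_pos: [0.4998, 0.3413, 0.1933]
tool_rot: [0.702, 0.711, -0.025, -0.025]
force: [-0.3, -1.0, -6.0]
finger_gap: 0.151
```

```bash
python3 -c "
from h import *
st()"
```

```text
t 10.2 tcp [0.4998 0.3413 0.1933] F [-0.27 -0.98 -6.01] T [ 0.03 -0.17 -0.03] gap 0.151 z [-0.07  -0.001 -0.998] yaw 0.012 pins [0.4953 0.3412 0.1295]
```

drive_tool(
  increments=[
    [255, 0, 0.01, 0.1, 0, 0, 0],
    [255, 0, 0.01, 0.1, 0, 0, 0],
    [255, 0, 0.01, 0.1, 0, 0, 0],
  ],
)

```text
t: 10.5
tcp_pos: [0.5002, 0.3415, 0.193]
tool_rot: [0.702, 0.711, -0.024, -0.024]
force: [-0.6, -0.8, -1.9]
finger_gap: 0.148
```

drive_tool(
  increments=[
    [255, 0, 0.01, 0.1, 0, 0, 0],
    [255, 0, 0.01, 0.1, 0, 0, 0],
    [255, 0, 0.01, 0.1, 0, 0, 0],
  ],
)

```text
t: 10.8
tcp_pos: [0.5007, 0.3418, 0.1928]
tool_rot: [0.702, 0.711, -0.024, -0.024]
force: [-0.6, 0.0, 5.4]
finger_gap: 0.152
```

drive_tool(
  increments=[
    [255, 0, 0, -0.07, 0, 0, 0],
    [255, -0.1, 0, -0.07, 0, 0, 0],
    [255, -0.2, 0, -0.07, 0, 0, 0],
    [255, -0.3, 0, -0.07, 0, 0, 0],
    [255, -0.3, 0, -0.07, 0, 0, 0],
  ],
)

```text
t: 11.3
tcp_pos: [0.5005, 0.3389, 0.1928]
tool_rot: [0.703, 0.711, -0.024, -0.025]
force: [-0.8, 1.3, 4.6]
finger_gap: 0.149
```

```bash
python3 -c "
from h import *
st()"
```

```text
t 11.3 tcp [0.5005 0.3389 0.1928] F [-0.82  1.33  4.56] T [0.17 0.17 0.01] gap 0.149 z [-0.069  0.001 -0.998] yaw 0.0118 pins [0.4961 0.3389 0.1289]
```

drive_tool(
  increments=[
    [255, -0.1, 0, 0, 0, 0, 0],
    [255, -0.2, 0, 0, 0, 0, 0],
    [255, -0.2, 0, 0, 0, 0, 0],
  ],
)

```text
t: 11.6
tcp_pos: [0.4997, 0.3358, 0.1913]
tool_rot: [0.702, 0.711, -0.026, -0.024]
force: [0.5, -0.4, -6.0]
finger_gap: 0.152
```

drive_tool(
  increments=[
    [255, -0.1, 0, 0, 0, 0, 0],
    [255, -0.2, 0, 0, 0, 0, 0],
    [255, -0.2, 0, 0, 0, 0, 0],
  ],
)

```text
t: 11.9
tcp_pos: [0.4996, 0.3337, 0.1909]
tool_rot: [0.703, 0.711, -0.026, -0.025]
force: [0.3, -0.1, -6.5]
finger_gap: 0.153
```

drive_tool(
  increments=[
    [255, 0.1, 0, 0, 0, 0, 0],
    [255, 0.2, 0, 0.05, 0, 0, 0],
    [255, 0.2, 0.01, 0.15, 0, 0, 0],
    [255, 0.2, 0.01, 0.15, 0, 0, 0],
  ],
)

```text
t: 12.3
tcp_pos: [0.4999, 0.3363, 0.1904]
tool_rot: [0.702, 0.711, -0.025, -0.025]
force: [0.8, 0.2, -5.7]
finger_gap: 0.151
```

```bash
python3 -c "
from h import *
st()"
```

```text
t 12.3 tcp [0.4999 0.3363 0.1904] F [ 0.76  0.25 -5.74] T [-0.04 -0.26 -0.03] gap 0.151 z [-0.07  -0.001 -0.998] yaw 0.0122 pins [0.4954 0.3362 0.1266]
```

drive_tool(
  increments=[
    [255, 0, 0.01, 0.1, 0, 0, 0],
    [255, 0, 0.01, 0.2, 0, 0, 0],
    [255, 0, 0.01, 0.2, 0, 0, 0],
  ],
)

```text
t: 12.6
tcp_pos: [0.5004, 0.3366, 0.1895]
tool_rot: [0.702, 0.711, -0.024, -0.024]
force: [0.8, 0.5, -0.9]
finger_gap: 0.148
```

```bash
python3 -c "
from h import *
st()"
```

```text
t 12.6 tcp [0.5004 0.3366 0.1895] F [ 0.8   0.46 -0.93] T [ 0.04 -0.09  0.01] gap 0.148 z [-0.069 -0.    -0.998] yaw 0.012 pins [0.496  0.3366 0.1256]
```

drive_tool(
  increments=[
    [255, 0, 0.01, 0.1, 0, 0, 0],
    [255, 0, 0.01, 0.1, 0, 0, 0],
    [255, 0, 0.01, 0.1, 0, 0, 0],
  ],
)

```text
t: 12.9
tcp_pos: [0.5005, 0.3365, 0.1884]
tool_rot: [0.702, 0.711, -0.024, -0.024]
force: [0.4, 0.0, 2.9]
finger_gap: 0.146
```

Run:
```python
from h import *
st()
c=manip.snapshot("scene")[200:280,215:315,::-1]
c=(255*(c/255.)**.5).astype(np.uint8)
cv2.imwrite("pics/crop5.png",cv2.resize(c,None,fx=7,fy=7,interpolation=cv2.INTER_CUBIC))
```

```text
t 12.9 tcp [0.5005 0.3365 0.1884] F [0.41 0.01 2.85] T [ 0.08  0.01 -0.01] gap 0.146 z [-0.069 -0.    -0.998] yaw 0.0119 pins [0.4961 0.3365 0.1245]
```

View pics/crop5.png

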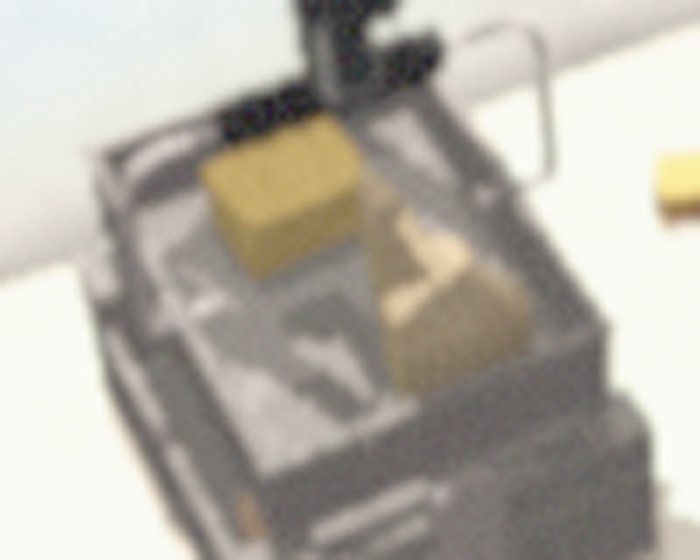

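The tray is seated over the crate and in line with it, its lugs have started into the sockets, and the cheeses are inside. I'll keep pressing gently.

drive_tool(
  increments=[
    [255, 0, 0.01, 0.1, 0, 0, 0],
    [255, 0, 0.01, 0.2, 0, 0, 0],
    [255, 0, 0.01, 0.2, 0, 0, 0],
  ],
)

```text
t: 13.25
tcp_pos: [0.5004, 0.3365, 0.1859]
tool_rot: [0.702, 0.711, -0.024, -0.024]
force: [0.4, 0.4, 4.4]
finger_gap: 0.145
```

drive_tool(
  increments=[
    [255, 0, 0.01, 0.1, 0, 0, 0],
    [255, 0, 0.01, 0.1, 0, 0, 0],
  ],
)

```text
t: 13.45
tcp_pos: [0.4994, 0.3361, 0.184]
tool_rot: [0.702, 0.711, -0.026, -0.025]
force: [-0.3, 0.4, 0.2]
finger_gap: 0.148
```

drive_tool(
  increments=[
    [255, 0, 0.01, 0.1, 0, 0, 0],
    [255, 0, 0.01, 0.2, 0, 0, 0],
    [255, 0, 0.01, 0.2, 0, 0, 0],
  ],
)

```text
t: 13.75
tcp_pos: [0.4989, 0.3361, 0.182]
tool_rot: [0.702, 0.711, -0.026, -0.025]
force: [-3.0, 0.7, 0.3]
finger_gap: 0.149
```

```bash
python3 -c "
from h import *
st()"
```

```text
t 13.75 tcp [0.4989 0.3361 0.182 ] F [-3.03  0.65  0.32] T [ 0.16  0.34 -0.01] gap 0.149 z [-0.072 -0.002 -0.997] yaw 0.0121 pins [0.4942 0.336  0.1181]
```

drive_tool(
  increments=[
    [255, 0, -0.03, 0.05, 0, 0, 0],
    [255, 0, -0.05, 0.1, 0, 0, 0],
    [255, 0, -0.05, 0.1, 0, 0, 0],
  ],
)

```text
t: 14.05
tcp_pos: [0.499, 0.3363, 0.1815]
tool_rot: [0.702, 0.711, -0.025, -0.025]
force: [-3.5, 0.1, 2.7]
finger_gap: 0.149
```

```bash
python3 -c "
from h import *
st()"
```

```text
t 14.05 tcp [0.499  0.3363 0.1815] F [-3.52  0.15  2.66] T [ 0.1   0.47 -0.06] gap 0.149 z [-0.071 -0.001 -0.997] yaw 0.0121 pins [0.4944 0.3362 0.1177]
```

drive_tool(
  increments=[
    [255, 0, -0.05, 0, 0, 0, 0],
    [255, 0, -0.1, 0, 0, 0, 0],
    [255, 0, -0.1, 0, 0, 0, 0],
    [255, 0, -0.1, 0, 0, 0, 0],
  ],
)

```text
t: 14.45
tcp_pos: [0.4987, 0.3363, 0.1815]
tool_rot: [0.702, 0.711, -0.025, -0.024]
force: [-1.9, -0.3, -0.1]
finger_gap: 0.148
```

Run:
```python
from h import *
st()
c=manip.snapshot("scene")[200:300,215:315,::-1]
c=(255*(c/255.)**.5).astype(np.uint8)
cv2.imwrite("pics/crop6.png",cv2.resize(c,None,fx=6,fy=6,interpolation=cv2.INTER_CUBIC))
```

```text
t 14.45 tcp [0.4987 0.3363 0.1815] F [-1.91 -0.31 -0.07] T [ 0.07  0.18 -0.05] gap 0.148 z [-0.07  -0.001 -0.998] yaw 0.012 pins [0.4942 0.3362 0.1177]
```

View pics/crop6.png

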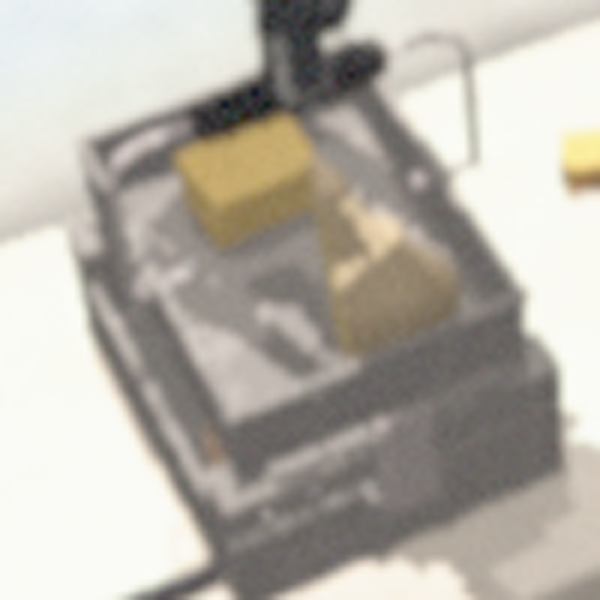

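It looks in line and partly seated, with a gap still under the tray. Shifting toward −x relieved the side force, so I'll ease it a little more and press on.

drive_tool(
  increments=[
    [255, 0, -0.05, 0, 0, 0, 0],
    [255, 0, -0.1, 0.05, 0, 0, 0],
    [255, 0, -0.1, 0.1, 0, 0, 0],
    [255, 0, -0.1, 0.1, 0, 0, 0],
  ],
)

```text
t: 14.9
tcp_pos: [0.4965, 0.3361, 0.1802]
tool_rot: [0.702, 0.711, -0.026, -0.025]
force: [-3.7, -0.3, -2.7]
finger_gap: 0.152
```

```bash
python3 -c "
from h import *
st()"
```

```text
t 14.9 tcp [0.4965 0.3361 0.1802] F [-3.71 -0.26 -2.66] T [0.04 0.41 0.02] gap 0.152 z [-0.072 -0.001 -0.997] yaw 0.0121 pins [0.492  0.336  0.1164]
```

drive_tool(
  increments=[
    [255, 0, -0.05, 0, 0, 0, 0],
    [255, 0, -0.1, 0, 0, 0, 0],
    [255, 0, -0.1, 0, 0, 0, 0],
    [255, 0, -0.1, 0, 0, 0, 0],
    [255, 0, -0.1, 0, 0, 0, 0],
  ],
)

```text
t: 15.4
tcp_pos: [0.4965, 0.3362, 0.1806]
tool_rot: [0.702, 0.711, -0.025, -0.025]
force: [-1.6, 1.2, -7.0]
finger_gap: 0.15
```

Run:
```python
from h import *
st()
uv=np.array([(215+u/6,200+v/6) for u,v in [(85,140),(225,430),(522,300)]])
L=np.array([[.088,.068,.048],[-.088,.068,.048],[-.088,-.068,.048]])-[0,0,.036]
def P(p,z): return R.from_euler("ZY",[p[2],p[3]]).apply(L)+[p[0],p[1],z]
r=least_squares(lambda p:(proj("scene",P(p,.117))-uv).ravel(),[.4977,.341,.01,0]); print(r.x.round(4),r.fun.round(2))
```

```text
t 15.4 tcp [0.4965 0.3362 0.1806] F [-1.57  1.23 -6.99] T [ 0.02  0.11 -0.03] gap 0.15 z [-0.07  -0.001 -0.998] yaw 0.0119 pins [0.4921 0.3361 0.1167]
[ 0.4893  0.3449 -0.0221 -0.0306] [-0.76  0.06 -0.1  -0.93  0.83  0.83]
```

drive_tool(
  increments=[
    [255, 0, 0.01, 0.1, 0, 0, 0],
    [255, 0, 0.02, 0.2, 0, 0, 0],
    [255, 0, 0.02, 0.2, 0, 0, 0],
    [255, 0, 0.02, 0.2, 0, 0, 0],
  ],
)

```text
t: 15.8
tcp_pos: [0.4967, 0.3365, 0.1794]
tool_rot: [0.702, 0.711, -0.024, -0.024]
force: [-2.7, -0.3, 0.5]
finger_gap: 0.151
```

```bash
python3 -c "
from h import *
st()"
```

```text
t 15.8 tcp [0.4967 0.3365 0.1794] F [-2.71 -0.35  0.49] T [-0.01  0.43  0.05] gap 0.151 z [-0.069 -0.    -0.998] yaw 0.0121 pins [0.4923 0.3365 0.1156]
```

drive_tool(
  increments=[
    [255, 0, 0.06, 0, 0.01, 0, 0],
    [255, 0, 0.13, 0, 0.02, 0, 0],
    [255, 0, 0.19, 0, 0.03, 0, 0],
    [255, 0, 0.19, 0, 0.03, 0, 0],
  ],
)

```text
t: 16.2
tcp_pos: [0.4992, 0.3361, 0.1779]
tool_rot: [0.702, 0.71, -0.036, -0.035]
force: [-1.3, 0.5, -4.5]
finger_gap: 0.151
```

```bash
python3 -c "
from h import *
st()"
```

```text
t 16.2 tcp [0.4992 0.3361 0.1779] F [-1.31  0.53 -4.47] T [-0.06 -0.16  0.03] gap 0.151 z [-0.1   -0.001 -0.995] yaw 0.0116 pins [0.4929 0.336  0.1142]
```

drive_tool(
  increments=[
    [255, 0, 0.01, 0.1, 0, 0, 0],
    [255, 0, 0.02, 0.15, 0, 0, 0],
    [255, 0, 0.02, 0.15, 0, 0, 0],
  ],
)

```text
t: 16.5
tcp_pos: [0.499, 0.3364, 0.1772]
tool_rot: [0.702, 0.71, -0.035, -0.035]
force: [-0.2, -0.4, -4.0]
finger_gap: 0.146
```

```bash
python3 -c "
from h import *
st()"
```

```text
t 16.5 tcp [0.499  0.3364 0.1772] F [-0.25 -0.4  -4.03] T [ 0.01 -0.26  0.03] gap 0.146 z [-0.098 -0.001 -0.995] yaw 0.012 pins [0.4927 0.3363 0.1135]
```

drive_tool(
  increments=[
    [255, 0, 0.01, 0.1, 0, 0, 0],
    [255, 0, 0.01, 0.1, 0, 0, 0],
    [255, 0, 0.01, 0.1, 0, 0, 0],
  ],
)

```text
t: 16.8
tcp_pos: [0.4993, 0.3365, 0.1768]
tool_rot: [0.702, 0.71, -0.035, -0.035]
force: [1.4, 1.2, -1.2]
finger_gap: 0.149
```

drive_tool(
  increments=[
    [255, 0, 0.01, 0.1, 0, 0, 0],
    [255, 0, 0.01, 0.1, 0, 0, 0],
    [255, 0, 0.01, 0.1, 0, 0, 0],
  ],
)

```text
t: 17.1
tcp_pos: [0.4991, 0.3363, 0.1751]
tool_rot: [0.702, 0.71, -0.035, -0.035]
force: [2.1, -0.1, -2.7]
finger_gap: 0.148
```

```bash
python3 -c "
from h import *
st()"
```

```text
t 17.1 tcp [0.4991 0.3363 0.1751] F [ 2.08 -0.11 -2.75] T [ 0.06 -0.73 -0.  ] gap 0.148 z [-0.098 -0.001 -0.995] yaw 0.012 pins [0.4928 0.3363 0.1114]
```

drive_tool(
  increments=[
    [255, 0, -0.06, 0, -0.01, 0, 0],
    [255, 0, -0.13, 0, -0.02, 0, 0],
    [255, 0, -0.19, 0, -0.03, 0, 0],
    [255, 0, -0.19, 0, -0.03, 0, 0],
  ],
)

```text
t: 17.5
tcp_pos: [0.4964, 0.3363, 0.1753]
tool_rot: [0.702, 0.711, -0.025, -0.024]
force: [4.1, 1.0, -5.0]
finger_gap: 0.148
```

```bash
python3 -c "
from h import *
st()"
```

```text
t 17.5 tcp [0.4964 0.3363 0.1753] F [ 4.08  1.01 -4.95] T [ 0.03 -1.01  0.01] gap 0.148 z [-0.069 -0.001 -0.998] yaw 0.0123 pins [0.492  0.3362 0.1114]
```

drive_tool(
  increments=[
    [255, 0, 0.05, 0, 0, 0, 0],
    [255, 0, 0.1, 0, 0, 0, 0],
    [255, 0, 0.15, 0, 0, 0, 0],
    [255, 0, 0.15, 0, 0, 0, 0],
    [255, 0, 0.15, 0, 0, 0, 0],
  ],
)

```text
t: 18.0
tcp_pos: [0.4977, 0.3362, 0.1752]
tool_rot: [0.702, 0.711, -0.025, -0.025]
force: [1.2, -0.4, -3.6]
finger_gap: 0.145
```

```bash
python3 -c "
from h import *
st()"
```

```text
t 18.0 tcp [0.4977 0.3362 0.1752] F [ 1.17 -0.39 -3.62] T [ 0.07 -0.5   0.01] gap 0.145 z [-0.071 -0.001 -0.997] yaw 0.0119 pins [0.4931 0.3362 0.1113]
```

drive_tool(
  increments=[
    [255, 0, 0.05, 0.1, 0, 0, 0],
    [255, 0, 0.06, 0.15, 0, 0, 0],
    [255, 0, 0.06, 0.15, 0, 0, 0],
  ],
)

```text
t: 18.3
tcp_pos: [0.4987, 0.3367, 0.175]
tool_rot: [0.702, 0.711, -0.024, -0.025]
force: [0.4, 0.3, 6.2]
finger_gap: 0.146
```

```bash
python3 -c "
from h import *
st()"
```

```text
t 18.3 tcp [0.4987 0.3367 0.175 ] F [0.38 0.31 6.19] T [-0.02 -0.04  0.01] gap 0.146 z [-0.069  0.    -0.998] yaw 0.012 pins [0.4943 0.3367 0.1111]
```

drive_tool(
  increments=[
    [255, 0, 0.01, 0.07, 0, 0, 0],
    [255, 0, 0.01, 0.14, 0, 0, 0],
    [255, 0, 0.01, 0.14, 0, 0, 0],
  ],
)

```text
t: 18.6
tcp_pos: [0.4994, 0.3371, 0.1749]
tool_rot: [0.702, 0.711, -0.023, -0.024]
force: [-0.6, 1.0, 11.4]
finger_gap: 0.152
```

Run:
```python
from h import *
st()
c=manip.snapshot("scene")[200:290,215:315,::-1]; t=manip.snapshot("top")[165:255,225:295,::-1]
c=(255*(c/255.)**.5).astype(np.uint8)
cv2.imwrite("pics/crop7.png",cv2.resize(c,None,fx=6.5,fy=6.5,interpolation=cv2.INTER_CUBIC))
```

```text
t 18.6 tcp [0.4994 0.3371 0.1749] F [-0.56  0.96 11.39] T [ 0.03  0.19 -0.01] gap 0.152 z [-0.067  0.001 -0.998] yaw 0.012 pins [0.4951 0.3372 0.111 ]
```

View pics/crop7.png

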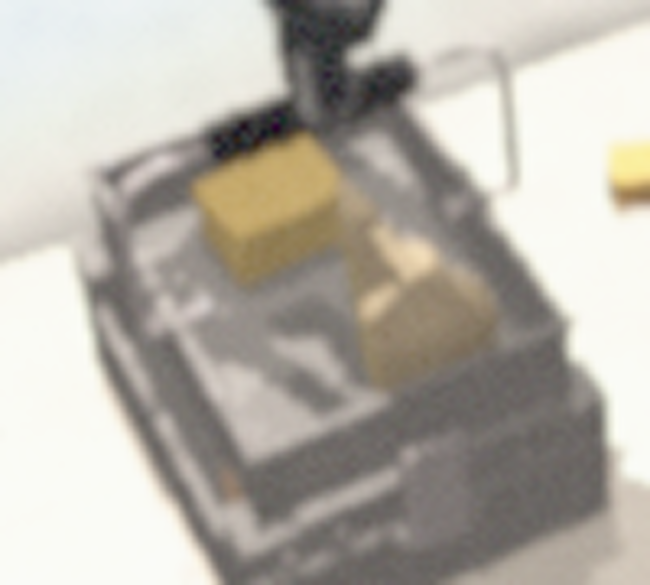

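The tray looks flush and the near catch is upright at (440,480). As a lock check I'll unload and then pull up lightly.

drive_tool(
  increments=[
    [255, 0, -0.01, -0.1, 0, 0, 0],
    [255, 0, -0.02, -0.2, 0, 0, 0],
    [255, 0, -0.02, -0.25, 0, 0, 0],
    [255, 0, -0.02, -0.25, 0, 0, 0],
  ],
)

```text
t: 19.1
tcp_pos: [0.4985, 0.3363, 0.175]
tool_rot: [0.702, 0.711, -0.025, -0.025]
force: [0.8, 0.5, 3.7]
finger_gap: 0.147
```

drive_tool(
  increments=[
    [255, 0, 0, -0.05, 0, 0, 0],
    [255, 0, 0, -0.1, 0, 0, 0],
    [255, 0, 0, -0.1, 0, 0, 0],
  ],
)

```text
t: 19.4
tcp_pos: [0.4982, 0.3361, 0.1751]
tool_rot: [0.702, 0.711, -0.025, -0.025]
force: [0.7, -0.0, -1.9]
finger_gap: 0.151
```

```bash
python3 -c "
from h import *
st()"
```

```text
t 19.4 tcp [0.4982 0.3361 0.1751] F [ 0.69 -0.01 -1.92] T [ 0.04 -0.35 -0.04] gap 0.151 z [-0.071 -0.001 -0.997] yaw 0.012 pins [0.4937 0.336  0.1113]
```

drive_tool(
  increments=[
    [255, 0, 0, -0.05, 0, 0, 0],
    [255, 0, 0, -0.1, 0, 0, 0],
    [255, 0, 0, -0.14, 0, 0, 0],
    [255, 0, 0, -0.14, 0, 0, 0],
  ],
)

```text
t: 19.8
tcp_pos: [0.4979, 0.336, 0.1763]
tool_rot: [0.702, 0.711, -0.026, -0.025]
force: [1.6, 1.0, -8.0]
finger_gap: 0.15
```

```bash
python3 -c "
from h import *
st()"
```

```text
t 19.8 tcp [0.4979 0.336  0.1763] F [ 1.55  1.02 -8.03] T [-0.06 -0.44 -0.04] gap 0.15 z [-0.072 -0.002 -0.997] yaw 0.012 pins [0.4933 0.3359 0.1124]
```

drive_tool(
  increments=[
    [255, 0, 0, -0.05, 0, 0, 0],
    [255, 0, 0, -0.1, 0, 0, 0],
    [255, 0, 0, -0.1, 0, 0, 0],
    [255, 0, 0, -0.1, 0, 0, 0],
  ],
)

```text
t: 20.2
tcp_pos: [0.4979, 0.3359, 0.177]
tool_rot: [0.702, 0.711, -0.026, -0.025]
force: [1.0, 0.1, -15.8]
finger_gap: 0.147
```

```bash
python3 -c "
from h import *
st()"
```

```text
t 20.2 tcp [0.4979 0.3359 0.177 ] F [  1.     0.11 -15.8 ] T [-0.06 -0.69  0.01] gap 0.147 z [-0.072 -0.002 -0.997] yaw 0.012 pins [0.4932 0.3358 0.1132]
```

drive_tool(
  increments=[
    [255, 0, 0, 0.1, 0, 0, 0],
    [255, 0, 0, 0.2, 0, 0, 0],
    [255, 0, 0.02, 0.3, 0, 0, 0],
    [255, 0, -0.04, 0.3, -0.01, 0, 0],
    [255, 0, -0.1, 0.3, -0.02, 0, 0],
    [255, 0, -0.16, 0.3, -0.03, 0, 0],
    [255, 0, -0.23, 0.3, -0.04, 0, 0],
    [255, 0, -0.29, 0.3, -0.05, 0, 0],
    [255, 0, -0.36, 0.3, -0.06, 0, 0],
    [255, 0, -0.42, 0.3, -0.07, 0, 0],
    [255, 0, -0.42, 0.3, -0.07, 0, 0],
    [255, 0, -0.42, 0.3, -0.07, 0, 0],
  ],
)

```text
t: 21.4
tcp_pos: [0.4943, 0.3363, 0.1756]
tool_rot: [0.703, 0.711, 0.0, -0.0]
force: [0.5, -0.4, -5.6]
finger_gap: 0.15
```

```bash
python3 -c "
from h import *
st()"
```

```text
t 21.4 tcp [0.4943 0.3363 0.1756] F [ 0.5  -0.36 -5.65] T [-0.01 -0.04 -0.03] gap 0.15 z [ 0.  0. -1.] yaw 0.012 pins [0.4943 0.3363 0.1116]
```

drive_tool(
  increments=[
    [255, 0, 0, 0.1, 0, 0, 0],
    [255, 0, 0, 0.18, 0, 0, 0],
    [255, 0, 0, 0.26, 0, 0, 0],
    [255, 0, 0, 0.26, 0, 0, 0],
    [255, 0, 0, 0.26, 0, 0, 0],
  ],
)

```text
t: 21.9
tcp_pos: [0.4954, 0.3369, 0.175]
tool_rot: [0.703, 0.711, 0.002, 0.0]
force: [-1.7, 0.1, 5.7]
finger_gap: 0.146
```

```bash
python3 -c "
from h import *
st()"
```

```text
t 21.9 tcp [0.4954 0.3369 0.175 ] F [-1.71  0.09  5.7 ] T [-0.01  0.32  0.01] gap 0.146 z [ 0.003  0.002 -1.   ] yaw 0.0119 pins [0.4956 0.337  0.111 ]
```

drive_tool(
  increments=[
    [255, 0, 0, -0.1, 0, 0, 0],
    [255, 0, 0, -0.2, 0, 0, 0],
    [255, 0, 0, -0.3, 0, 0, 0],
    [255, 0, 0, -0.3, 0, 0, 0],
    [255, 0, 0, -0.3, 0, 0, 0],
  ],
)

```text
t: 22.4
tcp_pos: [0.4942, 0.336, 0.1752]
tool_rot: [0.703, 0.711, -0.0, -0.0]
force: [0.5, 0.5, -5.9]
finger_gap: 0.15
```

drive_tool(
  increments=[
    [255, 0, 0, -0.1, 0, 0, 0],
    [255, 0, 0, -0.15, 0, 0, 0],
    [255, 0, 0, -0.15, 0, 0, 0],
  ],
)

```text
t: 22.7
tcp_pos: [0.494, 0.336, 0.1768]
tool_rot: [0.703, 0.711, -0.001, -0.0]
force: [0.9, -0.8, -8.8]
finger_gap: 0.148
```

```bash
python3 -c "
from h import *
st()"
```

```text
t 22.7 tcp [0.494  0.336  0.1768] F [ 0.93 -0.77 -8.76] T [-0.02 -0.33 -0.01] gap 0.148 z [-0.001 -0.001 -1.   ] yaw 0.0121 pins [0.494  0.336  0.1128]
```

drive_tool(
  increments=[
    [255, 0, 0, -0.05, 0, 0, 0],
    [255, 0, 0, -0.1, 0, 0, 0],
    [255, 0, 0, -0.1, 0, 0, 0],
  ],
)

```text
t: 23.0
tcp_pos: [0.493, 0.3357, 0.177]
tool_rot: [0.703, 0.711, -0.002, -0.001]
force: [0.9, 0.5, -17.4]
finger_gap: 0.149
```

```bash
python3 -c "
from h import *
st()"
```

```text
t 23.0 tcp [0.493  0.3357 0.177 ] F [  0.88   0.49 -17.36] T [-0.03 -0.22  0.01] gap 0.149 z [-0.003 -0.001 -1.   ] yaw 0.012 pins [0.4928 0.3356 0.113 ]
```

Pulled about 11 N beyond its own weight with the handle free to rock, the tray stops hard, so both catches hold. Now I'll lower it back, release and retreat.

drive_tool(
  increments=[
    [255, 0, 0, 0.1, 0, 0, 0],
    [255, 0, 0, 0.2, 0, 0, 0],
    [255, 0, 0, 0.28, 0, 0, 0],
    [255, 0, 0, 0.28, 0, 0, 0],
    [200, 0, 0, 0.28, 0, 0, 0],
    [150, 0, 0, 0.28, 0, 0, 0],
    [80, 0, 0, 0.28, 0, 0, 0],
    [0, 0, 0, 0.28, 0, 0, 0],
    [0, 0, 0, 0.28, 0, 0, 0],
    [0, 0, 0, 0.28, 0, 0, 0],
    [0, 0, 0, 0.28, 0, 0, 0],
    [0, 0, 0, 0.28, 0, 0, 0],
  ],
)

```text
t: 24.2
tcp_pos: [0.4943, 0.3363, 0.1756]
tool_rot: [0.703, 0.711, -0.0, -0.0]
force: [0.2, 0.5, 0.1]
finger_gap: 1.003
```

drive_tool(
  increments=[
    [0, 0, 0, -0.5, 0, 0, 0],
    [0, 0, 0, -1.5, 0, 0, 0],
    [0, 0, 0, -3, 0, 0, 0],
    [0, 0, 0, -5, 0, 0, 0],
    [0, 0, 0, -7, 0, 0, 0],
    [0, 0, 0, -9, 0, 0, 0],
    [0, 0, 0, -11, 0, 0, 0],
    [0, -4, 0, -11, 0, 0, 0],
    [0, -8, 0, -11, 0, 0, 0],
    [0, -12, 0, -11, 0, 0, 0],
    [0, -16, 0, -11, 0, 0, 0],
    [0, -20, 0, -11, 0, 0, 0],
    [0, -24, 0, -11, 0, 0, 0],
    [0, -28, 0, -11, 0, 0, 0],
    [0, -28, 0, -11, 0, 0, 0],
    [0, -28, 0, -11, 0, 0, 0],
  ],
)

```text
t: 25.8
tcp_pos: [0.4979, 0.0557, 0.2864]
tool_rot: [0.704, 0.71, 0.001, 0.0]
force: [-0.5, 0.3, 0.0]
finger_gap: 0.996
```

Run:
```python
from h import *
st()
c=manip.snapshot("scene")[200:290,215:325,::-1]; t=manip.snapshot("top")[:,:,::-1]; cv2.imwrite("pics/top8.png",t);t=t[170:250,225:291]
c=(255*(c/255.)**.6).astype(np.uint8)
a=cv2.resize(t,None,fx=6,fy=6,interpolation=cv2.INTER_CUBIC);b=cv2.resize(c,(396,324),interpolation=cv2.INTER_CUBIC)
b=cv2.copyMakeBorder(b,0,480-324,0,0,0); cv2.imwrite("pics/crop8.png",np.hstack([a,b]))
```

```text
t 25.8 tcp [0.4979 0.0557 0.2864] F [-0.5   0.34  0.01] T [-0.02 -0.    0.01] gap 0.996 z [ 0.001  0.001 -1.   ] yaw 0.0095 pins [0.498  0.0557 0.2224]
```

View pics/crop8.png

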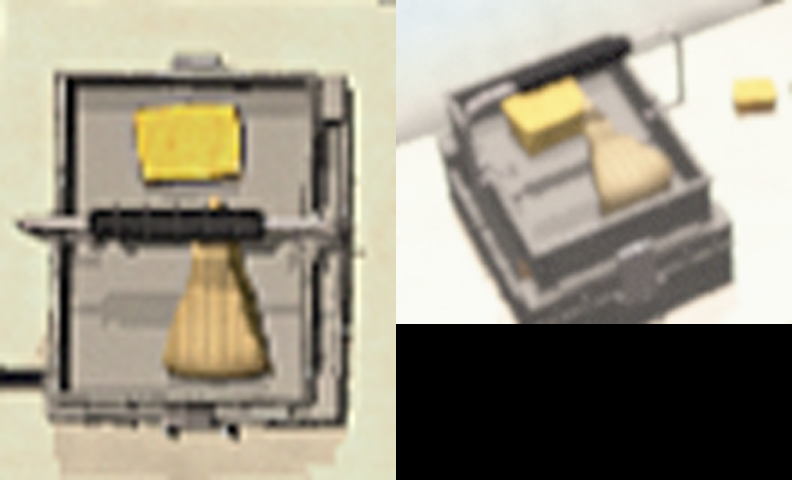

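The top view shows the tray sitting in the crate with the cheeses inside and the crate outline about where it started. The +x catch at (197,62) looks slightly farther out than before, so I'll compare its pixels with the start picture.

Run:
```python
from h import *
a=cv2.imread("pics/top0.png",0).astype(np.float32);b=cv2.imread("pics/top8.png",0).astype(np.float32)
def prof(x0,x1,y0,y1):
    for im in (a,b): print(im[y0:y1,x0:x1].mean(1).round(0).astype(int).tolist())
print("top catch cols");prof(255,261,175,188)
print("rail edge cols, top right");prof(279,282,178,190)
print("bottom catch");prof(253,259,232,248)
print("bottom rail cols");prof(240,248,234,246); print("bottom rail R");prof(270,280,234,246)
tr=[(u/6+225,v/6+170) for u,v in [(57,75),(322,78),(48,403),(314,405)]]
print(fit("top",tr,[[.088,.068],[.088,-.068],[-.088,.068],[-.088,-.068]],.123,[.5,.34,0]))
```

```text
top catch cols
[210, 213, 217, 204, 148, 97, 106, 89, 102, 153, 163, 161, 165]
[218, 219, 223, 207, 175, 154, 139, 152, 47, 70, 132, 131, 162]
rail edge cols, top right
[216, 215, 216, 209, 174, 154, 161, 161, 164, 167, 156, 102]
[221, 222, 223, 222, 193, 162, 170, 172, 175, 175, 181, 141]
bottom catch
[159, 165, 164, 164, 168, 144, 96, 139, 126, 91, 176, 189, 188, 184, 181, 181]
[90, 119, 151, 164, 142, 60, 93, 121, 125, 100, 156, 192, 196, 192, 191, 188]
bottom rail cols
[134, 138, 146, 141, 135, 99, 116, 187, 189, 185, 184, 181]
[155, 150, 143, 98, 135, 93, 108, 182, 200, 194, 193, 191]
bottom rail R
[156, 160, 165, 166, 169, 129, 91, 167, 195, 189, 187, 187]
[156, 153, 132, 119, 155, 146, 76, 141, 207, 199, 195, 195]
(array([0.49252336, 0.33965952, 0.01199188]), array([ 0.87, -0.12, -0.89, -0.21,  0.68,  0.13, -0.65,  0.21]))
```

```bash
python3 -c "
from station import manip
print(manip.sign_off())"
```

```text
the job is handed in; nothing more can be done
None
```

I carried the tray by its handle onto the crate and pressed it down until it locked. I handed the job in at about 26 s; it gave no verdict.

**How it went:**
- The tray slid about 5 mm along the crate's y before all four lugs dropped in.
- On the way down it caught with one end low, so I cleared it by tilting and shifting the gripper a little.
- The highest force I read while pressing was about 18 N on the crate, weight included. I only read forces at the end of each move.

**Last checks that agreed:**
- **Seated:** the handle came down about 18 mm from first contact, as it should. Pressing harder did not move it further.
- **Locked:** pulled up about 11 N beyond its own weight, with the handle free to rock, the tray lifted about 2 mm and then stopped hard. I take that to mean both catches hold.
- **Final pictures:** both cheeses are in the tray. The outer edges of the catches and the crate's rails are within about a pixel (about 3 mm) of where they started.

**Checks that disagreed or were not made:**
- My final camera fit puts the tray about 3 mm towards −x of the crate's first measured position. That is more than the 1.5 mm play in the sockets, and its fit error was nearly a pixel, so I put it down to picking the corners badly. It does not confirm that the tray is centred.
- I did not measure whether the jar, tape roll, price card or marker moved. The tool did not go down near any of them.

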